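# Tuck a vial carrier under the reader's dust flap and hold it pressed

## Robot

A 6-joint arm with a two-finger parallel gripper is mounted at the origin on the work surface. World frame = base frame: x ahead of the robot, y to its left, z up, the work surface at z = 0. Lengths are in m, angles in rad, forces in N, time in s.
With the tool pointing down it reaches from about 0.425 to 0.95 m from the base axis. Payload 3.5 kg.
Tool frame: the origin (TCP) lies between the finger pads; the fingertips stand 19 mm ahead of it and the grasp point (between the pads) is the TCP; y points along the fingers, z is the direction in which the jaws open and shut, and the axes are right-handed (so a half turn about y gives the same grasp; the last joint's range is limited). The gripper opens to 85 mm and grips with 20 to 120 N. Pads are 22 mm wide; open, the fingers measure 114 mm over their backs; the gripper's body (76 mm by 85 mm) begins 54 mm behind the grasp point. The pads swing forward as they close: fully open they stand 13 mm farther back than shut.
Start: joints at [-1.338, 0.286, 1.577, -0, 1.279, -0.15], TCP at [0.252, -0.626, 0.25] pointing down, gripper open.
Joint ranges: [-2.77, 2.77], [-0.9, 2.22], [0.21, 2.48], [-1.53, 4.67], [0.24, 2.81], [-2.84, 2.84]. Speed limits (rad/s): [2.79, 2.79, 3.14, 3.14, 3.14, 3.14].

## Interface

Orientations are given as a unit quaternion [x, y, z, w].
In Python, from plant import get_state, read_camera, camera_model, sign_off gives the robot as it stands.
- The arm moves only by the tool carry_out, never from a script. Its argument "moves" is a list of rows, each a list of 7 numbers: the turn, a rotation vector about the tool's x, y, z in rad, then the shift along the tool's x, y, z in m, then the closure, from -1 (fully open) to 1 (shut). In form: [[wx, wy, wz, dx, dy, dz, jaw], ...]. A call has 1 to 10 rows; each row shifts and turns the commanded pose from where the row before left it, along the tool's axes as they then stand; what a row does not reach is not made up. A row lasts 1/8 s, in which the tool goes at most 62.5 mm and 10.7 degrees, less where a joint would pass 70% of its speed; a pose out of reach is approached as far as the arm can. A call is refused whole if a number of a shift passes 0.0625 or a number of a turn 0.188, either way. A call with a gripper value outside its range is refused whole. The fingers move at their own pace and stop on an object; "squeeze" is the grip in N (left out, the last holds). Time passes only in rows, so rows that do not move let the fingers close. It gives the time, the measured TCP pose, the force and the opening at its end, in the units of the state.
- get_state(): the state, without advancing time (a new reading comes with each control period).
- read_camera(name): name is "scene" or "top" or "wrist"; returns the picture (400x640x3 uint8, blue, green, red); there is no depth.
- camera_model(name): a dict with "camera_matrix" (3x3 intrinsics, pixels), "pose" (4x4, takes a point from camera to world coordinates). Camera axes: x right, y down, z forward; pixel columns grow to the right and rows downward; lengths in m; the calibration is good to about 2 mm. The wrist camera is an equidistant fisheye: a pixel r from the principal point sees the ray r / f radians off the axis. A picture is of the moment at which its call begins: read the wrist's pose just before it. camera_model takes no time and is no camera call; for the wrist camera it gives the pose at the moment of the call.
- sign_off(): hands the job in, once; it reports no verdict.
The state is a dict: "time": time; "qpos": joint angles; "dq": joint speeds; "joint_efforts": joint torques, N m; "eef_pos": TCP position; "tcp_rot": TCP orientation; "contact_force": force on the tool from outside, world axes, zero at the start; "wrist_torque": the same for the moment, N m; "opening": opening from 0.0 (shut) to 1.0 (fully open).
Only numpy, scipy, OpenCV 4.12 (cv2) and the standard library are available. Lean on these libraries where they do the work, as an engineer would, in place of code of your own. Each camera call takes 0.05 s, during which the arm holds its last target. There are 200 camera calls.

## Task

Pick up the loaded vial carrier by its black upright grip, set it down level between the guide rails of the white reader in front of the orange dust flap, and slide it forward so that its thin leading edge tucks under the flap, fully home against the stop, without lifting the flap or spilling a vial. Then press the carrier down flat so that the sprung bed sinks more than half of its 8 mm travel, and finish while still gripping it and holding it pressed there. Leave the bottle, beaker and tip box where they are.

Things in the scene. Friction and masses are not known exactly. Their poses are not given: they have to be found in the camera images.
- grip (a point): Gripping point of the loose vial carrier (0.27 to 0.4 kg loaded), in its black upright grip: a block 14 mm along x, 40 mm along y, 46 mm tall on the plate; pinch it across its 14 mm (fingers closing along x). The point is 30 mm above the carrier's underside, 26 mm above its plate, 20 mm below the grip's top. x points to the carrier's thin leading edge, y to its left, z up. It starts flat on the bench.
- lead_edge (a point): Middle of the carrier's leading edge, 85 mm in front of the gripping point, half-way up the 4 mm plate. The plate is bare from 27 mm in front of the grip up to this edge, with a red cross line 48 mm in front of the grip. Axes as the carrier.
- carrier: The carrier itself: origin at its underside, 30 mm straight below the gripping point; axes as there. Aluminium plate 4 mm thick, 130 mm wide (y), from x = -75 to 85 mm. On it, centred at y = +-46 mm, two blue double wells 54 mm long (x), 28 mm wide, 20 mm high, with four vials whose caps reach 47 mm above the underside.
- dock: White reader fixed to the bench. Origin on the bench surface, straight below where the gripping point is when the carrier is fully home. x points inward along the channel (the carrier travels along +x), z up. Base 12 mm high, x = -130 to 190 mm, 190 mm wide. A back stop under the flap has its face at x = 85 mm and stops the leading edge. Housing 58 mm high from x = 115 mm on.
- mouth (a point): Open front end of the channel, on its centre line, 20 mm above the bench; x = -130 mm in the dock's frame, axes as the dock. Two grey guide rails run from here to x = 115 mm: inner faces at y = +-69 mm (138 mm apart), tops 27 mm above the bench, flared in front of the mouth. The carrier can be lowered in between them from above, before the flap, or slid in here.
- bed (a joint): Sinking, in m, of the sprung aluminium bed between the rails, on which the carrier lies: 0 raised (top 20 mm above the bench), 0.008 fully down (top 12 mm, level with the base). x = -132 to 52 mm in the dock's frame, 100 mm wide. Spring: about 6 N to begin, 1.5 N more per mm, 18 N at the bottom; the loaded carrier's weight (under 4 N) does not sink it.
- flap (a joint): Angle of the light orange dust flap, rad: 0 lying flat over the rails, growing as it is lifted. 65 mm long, 156 mm wide, 4 mm thick, hinged at x = 115 mm in the dock's frame. Flat, its underside is 27.5 mm above the bench: 7.5 mm above the raised bed, 3.5 mm above the plate of a carrier lying there. Only its weight (60 g) keeps it down.
- flap_edge (a point): Middle of the flap's free front edge, half-way through its thickness: x = 50 mm in the dock's frame, 29.5 mm above the bench when flat. With the carrier home, 35 mm of its plate lies under the flap and the red line is just outside this edge.
- vial0: Loose amber vial with a blue cap, 18 mm across, 40 mm tall, 14 g, origin at the centre of its underside, z up. Stands in the carrier's well -12.75 mm along the carrier's x and -46 mm along its y from the grip, its foot 23 mm below the gripping point.
- vial1: Loose amber vial with a red cap, 18 mm across, 40 mm tall, 14 g, origin at the centre of its underside, z up. Stands in the carrier's well 12.75 mm along the carrier's x and -46 mm along its y from the grip, its foot 23 mm below the gripping point.
- vial2: Loose amber vial with a green cap, 18 mm across, 40 mm tall, 14 g, origin at the centre of its underside, z up. Stands in the carrier's well -12.75 mm along the carrier's x and 46 mm along its y from the grip, its foot 23 mm below the gripping point.
- vial3: Loose amber vial with a white cap, 18 mm across, 40 mm tall, 14 g, origin at the centre of its underside, z up. Stands in the carrier's well 12.75 mm along the carrier's x and 46 mm along its y from the grip, its foot 23 mm below the gripping point.
- reagent: Bystander: clear reagent bottle with blue cap, 56 mm across, 120 mm tall, origin at its foot. Leave alone.
- beaker: Bystander: glass beaker, 60 mm across, 75 mm tall, origin at its foot. Leave alone.
- tipbox: Bystander: white tip box with yellow lid, 60 x 60 mm, 57 mm tall, origin at its foot. Leave alone.
Mind the look-alikes: they are no part of the job. Leave any green or turquoise look-alike of the carrier alone.

How it is judged:
On the way, in this order (a step that is already met when the one before it is completed fails the run):
1. the carrier lies between the guide rails, level, with its leading edge still outside the flap (y of grip in the frame of dock between -0.007 and 0.007 m and angle between the x axis of grip and the x axis of dock, either way round below 0.06 rad and x of grip in the frame of dock between -0.15 and -0.036 m and z of grip in the frame of dock between 0.036 and 0.056 m and angle between grip's own z axis and vertical below 0.08 rad), for 0.1 s.
2. the carrier's leading edge is tucked at least 25 mm under the flap, which stays down (y of grip in the frame of dock between -0.007 and 0.007 m and angle between the x axis of grip and the x axis of dock, either way round below 0.06 rad and x of grip in the frame of dock above -0.01 m and z of grip in the frame of dock below 0.056 m and value of joint flap below 0.05 rad), for 0.1 s.
At the end, for the whole second after the job is handed in: Grip within 6 mm of home along the channel and 7 mm across, carrier aligned within 0.06 rad and level within 0.05; bed held down over 4 mm; flap within 0.05 rad of flat; fingers still holding the carrier (over 3 N); all four vials standing in their wells (y of grip in the frame of dock between -0.007 and 0.007 m and angle between the x axis of grip and the x axis of dock, either way round below 0.06 rad and x of grip in the frame of dock between -0.006 and 0.006 m and x of lead_edge in the frame of dock above 0.078 m and angle between grip's own z axis and vertical below 0.05 rad and value of joint bed above 0.004 m and value of joint flap below 0.05 rad and contact force between the fingers and carrier above 3 N and angle between each of vial0, vial1, vial2, vial3's own z axis and vertical below 0.25 rad and z of vial0 in the frame of grip between -0.03 and -0.015 m and z of vial1 in the frame of grip between -0.03 and -0.015 m and z of vial2 in the frame of grip between -0.03 and -0.015 m and z of vial3 in the frame of grip between -0.03 and -0.015 m); the arm keeps its last pose, push and grip.
It fails at once if the flap is lifted by more than 0.1 rad (6 mm at its edge) (value of joint flap above 0.1 rad).
It fails at once if a vial tips or leaves its well (angle between any of vial0, vial1, vial2, vial3's own z axis and vertical above 0.6 rad or distance between any of vial0, vial1, vial2, vial3 and grip above 0.075 m).
It fails at once if the bottle, beaker or tip box is moved by more than 30 mm (distance of any of reagent, beaker, tipbox from where it was at the start of the episode above 0.03 m).
It also fails if it takes over 45 s, if anything falls off the work surface, if the arm or the gripper's body presses on something with over 40 N, if the wrist force passes 120 N, or if a joint passes its speed limit or range.

## Working session

There is one attempt and no reset: what is moved stays moved. The work goes in short steps, Python scripts to look and compute and a tool call to move; the robot and the scene stay as the last step left them, time stands still between calls to the robot, and variables do not carry over. Pictures are saved under pics/ and viewed, about 8 in all and at most 12, crops included, and the job is handed in when it is done.

Besides the shell and the picture viewer there is one more tool, called after ">>>" as name(argument=value, ...), one argument or row to a line, values as JSON. carry_out: Moves the arm, as the interface text tells. Its arguments: {"type":"object","properties":{"moves":{"type":"array","items":{"type":"array","items":{"type":"number"}}},"squeeze":{"type":"number"}},"required":["moves"]}

```bash
ls && mkdir -p pics && python3 - <<'E'
from plant import *
import cv2
s=get_state();print(s)
for n in("scene","top"):
    cv2.imwrite(f"pics/{n}0.png",read_camera(n));m=camera_model(n);print(n,m)
print(camera_model("wrist"))
E
```

```text
pics
{'time': 0.0, 'qpos': array([-1.33798209e+00,  2.87164733e-01,  1.57819550e+00,  3.29693735e-05,
        1.27856372e+00, -1.49999038e-01]), 'dq': array([ 0.00059452,  0.00037627, -0.00248137, -0.00086436, -0.00125458,
        0.00028538]), 'joint_efforts': array([ 5.20902649e-04, -4.05980873e+01, -2.92626214e+01, -1.62915644e-04,
        5.83244255e-03,  8.32297133e-06]), 'eef_pos': array([ 0.25202611, -0.62552643,  0.24893772]), 'tcp_rot': array([-0.13453959,  0.69501748, -0.6933695 ,  0.13449364]), 'contact_force': array([-0.01841758,  0.56113045, -0.58774109]), 'wrist_torque': array([-0.00602764,  0.01358182, -0.03901747]), 'opening': 1.0017757390756412}
scene {'camera_matrix': array([[391.29468973,   0.        , 316.9939961 ],
       [  0.        , 391.29468973, 201.26857808],
       [  0.        ,   0.        ,   1.        ]]), 'pose': array([[ 0.83202469,  0.41796797, -0.36474333,  0.91004989],
       [ 0.55461195, -0.64079568,  0.53083565, -0.5800633 ],
       [-0.01185365, -0.64395937, -0.76496786,  0.87459847],
       [ 0.        ,  0.        ,  0.        ,  1.        ]
[... 161 characters left out ...]
 ,   1.        ]]), 'pose': array([[-0.01201663, -0.9951286 ,  0.09785027,  0.39412197],
       [-0.9999245 ,  0.0117075 , -0.00373281,  0.01428656],
       [ 0.00256904, -0.09788774, -0.99519415,  1.45870343],
       [ 0.        ,  0.        ,  0.        ,  1.        ]])}
{'camera_matrix': array([[309.70691629,   0.        , 316.24881033],
       [  0.        , 309.70691629, 202.88524729],
       [  0.        ,   0.        ,   1.        ]]), 'pose': array([[ 0.37339058, -0.87983684, -0.29405206,  0.32782891],
       [-0.92767278, -0.35469625, -0.11667812, -0.59607419],
       [-0.00164145,  0.3163506 , -0.94864092,  0.37260776],
       [ 0.        ,  0.        ,  0.        ,  1.        ]])}
```

View pics/scene0.png

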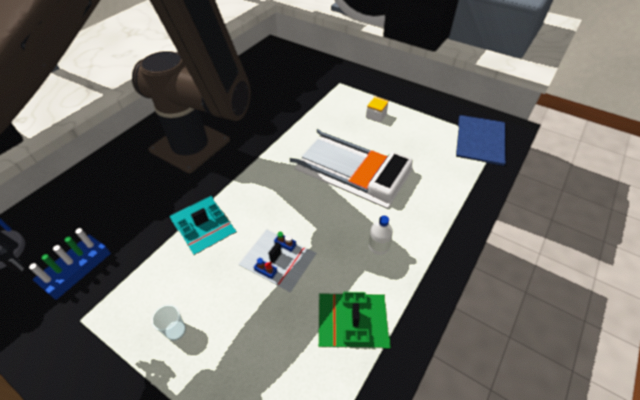

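View pics/top0.png

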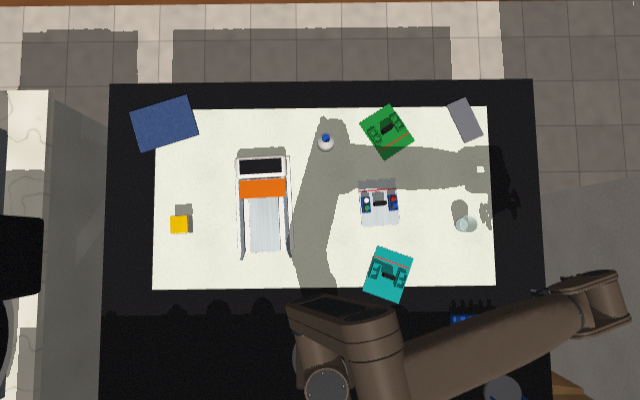

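The scene view shows the carrier near (278,259), the reader near (360,168) and the look-alikes in turquoise (202,222) and green (355,320). In the top view the carrier is at about (379,203) with its red line up, toward +x. The dock channel is at about (263,215) and also points to +x.

```bash
python3 - <<'E'
import cv2,numpy as np
t=cv2.imread("pics/top0.png");s=cv2.imread("pics/scene0.png")
a=cv2.resize(t[145:265,225:415],None,fx=4,fy=4,interpolation=cv2.INTER_CUBIC)  # 760x480
cv2.imwrite("pics/topc.png",a)
b=cv2.resize(s[120:300,230:420],None,fx=3.3,fy=3.3,interpolation=cv2.INTER_CUBIC)
cv2.imwrite("pics/scenec.png",b)
E
cat > h.py <<'E'
import numpy as np,cv2
from plant import *
from scipy.spatial.transform import Rotation as R
def ray(n,p,m=None):
    m=m or camera_model(n);K=m["camera_matrix"];T=m["pose"]
    d=(np.array(p,float)-K[:2,2])/K[0,0]
    if n=="wrist":
        r=np.hypot(*d);v=np.r_[d/max(r,1e-9)*np.sin(r),np.cos(r)]
    else: v=np.r_[d,1]
    v=T[:3,:3]@v;return T[:3,3],v/np.linalg.norm(v)
def atz(n,p,z,m=None):
    o,v=ray(n,p,m);return o+v*(z-o[2])/v[2]
def tri(obs):
    A=np.zeros((3,3));b=np.zeros(3);L=[]
    for o,v in obs:
        P=np.eye(3)-np.outer(v,v);A+=P;b+=P@o;L.append((P,o))
    x=np.linalg.solve(A,b);return x,max(np.linalg.norm(P@(x-o)) for P,o in L)
def proj(n,X,m=None):
    m=m or camera_model(n);K=m["camera_matrix"];T=m["pose"]
    c=T[:3,:3].T@(np.array(X)-T[:3,3])
    if n=="wrist":
        th=np.arctan2(np.hypot(c[0],c[1]),c[2]);u=c[:2]/np.hypot(c[0],c[1])*th
    else:u=c[:2]/c[2]
    return u*K[0,0]+K[:2,2]
E
```

```text
(no output)
```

View pics/topc.png

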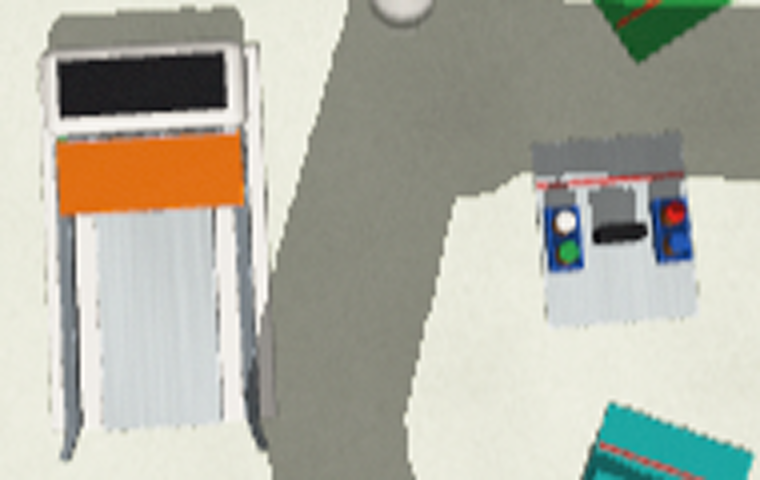

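View pics/scenec.png

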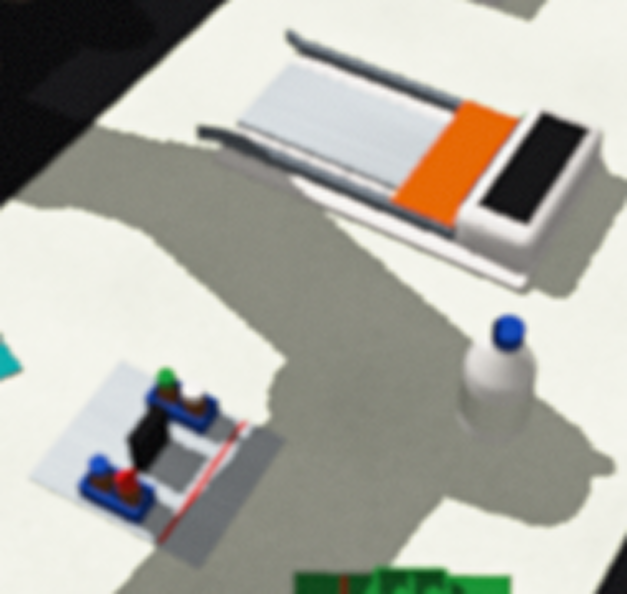

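Zoomed crops. In the top crop the flap corners are (60,214), (244,205), (241,134) and (57,142), the plate corners (532,144), (681,131), (696,317) and (550,326), and the grip top about (620,230). In the scene crop the flap corners are (463,101), (392,200), (450,224) and (520,118), and the plate corners (285,438), (200,567), (30,478) and (122,361). I'll triangulate these.

```bash
python3 - <<'E'
from h import *
T=lambda p:ray("top",((p[0]+.5)/4-.5+225,(p[1]+.5)/4-.5+145))
S=lambda p:ray("scene",((p[0]+.5)/3.3-.5+230,(p[1]+.5)/3.3-.5+120))
D={"fFL":((60,214),(463,101)),"fFR":((244,205),(392,200)),"fBR":((241,134),(450,224)),"fBL":((57,142),(520,118)),
"cLL":((532,144),(285,438)),"cLR":((681,131),(200,567)),"cRR":((696,317),(30,478)),"cRL":((550,326),(122,361)),
"redL":((537,185),(243,423)),"redR":((684,175),(161,542)),"grip":((620,228),(150,425)),"bottle":((402,-8),(509,325))}
P={}
for k,(a,b) in D.items():
    x,e=tri([T(a),S(b)]);P[k]=x;print(k,x.round(4),round(e,4))
f=lambda a,b:np.degrees(np.arctan2(*(a-b)[1::-1]))
print("flap yaw",f(P["fBR"],P["fFR"]),f(P["fBL"],P["fFL"]),f(P["fFL"],P["fFR"])-90)
print("car yaw",f(P["cLL"],P["cRL"]),f(P["cLR"],P["cRR"]),f(P["redL"],P["redR"])-90)
print("car c",(P["cLL"]+P["cLR"]+P["cRR"]+P["cRL"])/4)
s=get_state();print(R.from_quat(s["tcp_rot"]).as_matrix().round(3))
E
```

```text
fFL [0.5317 0.2768 0.0281] 0.0026
fFR [0.5399 0.1233 0.0305] 0.0006
fBR [0.5991 0.1248 0.0331] 0.0004
fBL [0.5915 0.2782 0.0354] 0.003
cLL [ 0.5912 -0.1235  0.0059] 0.0007
cLR [ 0.6011 -0.2517  0.0071] 0.0003
cRR [ 4.418e-01 -2.608e-01 -4.000e-04] 0.0002
cRL [ 0.4352 -0.1353  0.0055] 0.0002
redL [ 0.555  -0.1281  0.0034] 0.0019
redR [ 0.5639 -0.2522  0.0075] 0.0009
grip [ 0.5141 -0.1916  0.0471] 0.001
bottle [ 0.7081 -0.0078  0.1086] 0.0063
flap yaw 1.4385368397074394 1.2905909631715646 3.0593082025973786
car yaw 4.319319073851128 3.275082264566205 4.0764804108269885
car c [ 0.51733707 -0.19282198  0.00451178]
[[-0.928 -0.     0.373]
 [-0.373  0.002 -0.928]
 [-0.    -1.    -0.002]]
```

>>> carry_out(
  moves=[
    [0,-0.179,0,0,0,0,-1],
    [0,-0.179,0,0,0,0,-1],
    [0,-0.179,0,0,0,0,-1],
    [0,-0.179,0,0,0,0,-1],
    [0,-0.179,0,0,0,0,-1],
    [0,-0.179,0,0,0,0,-1],
    [0,-0.179,0,0,0,0,-1],
  ],
)

```text
time: 0.98
eef_pos: [0.2521, -0.6258, 0.2495]
tcp_rot: [-0.517, 0.482, -0.482, 0.518]
contact_force: [-0.2, 0.1, -0.1]
opening: 1.0
```

>>> carry_out(
  moves=[
    [0,0,0,-0.046,0,0.032,-1],
    [0,0,0,-0.046,0,0.032,-1],
    [0,0,0,-0.046,0,0.032,-1],
    [0,0,0,-0.046,0,0.032,-1],
    [0,0,0,-0.046,0,0.032,-1],
    [0,0,0,-0.046,0,0.032,-1],
    [0,0,0,-0.046,0,0.032,-1],
    [0,0,0,-0.046,0,0.032,-1],
    [0,0,0,-0.046,0,0.032,-1],
    [0,0,0,0,0,0,-1],
  ],
)

```text
time: 2.22
eef_pos: [0.5136, -0.1911, 0.2498]
tcp_rot: [-0.517, 0.482, -0.482, 0.517]
contact_force: [-0.7, 0.3, -0.3]
opening: 1.0
```

```bash
python3 - <<'E'
from h import *
import pickle
m=camera_model("wrist");im=read_camera("wrist");pickle.dump(m,open("w1.pkl","wb"))
print(m["pose"].round(3),get_state()["eef_pos"])
cv2.imwrite("pics/w1.png",im);cv2.imwrite("pics/w1c.png",cv2.resize(im[100:400,120:520],None,fx=2,fy=2,interpolation=cv2.INTER_CUBIC))
E
```

```text
[[ 0.998  0.067  0.022  0.508]
 [ 0.07  -0.946 -0.315 -0.111]
 [-0.001  0.316 -0.949  0.373]
 [ 0.     0.     0.     1.   ]] [ 0.51292023 -0.19276303  0.24980152]
```

View pics/w1c.png

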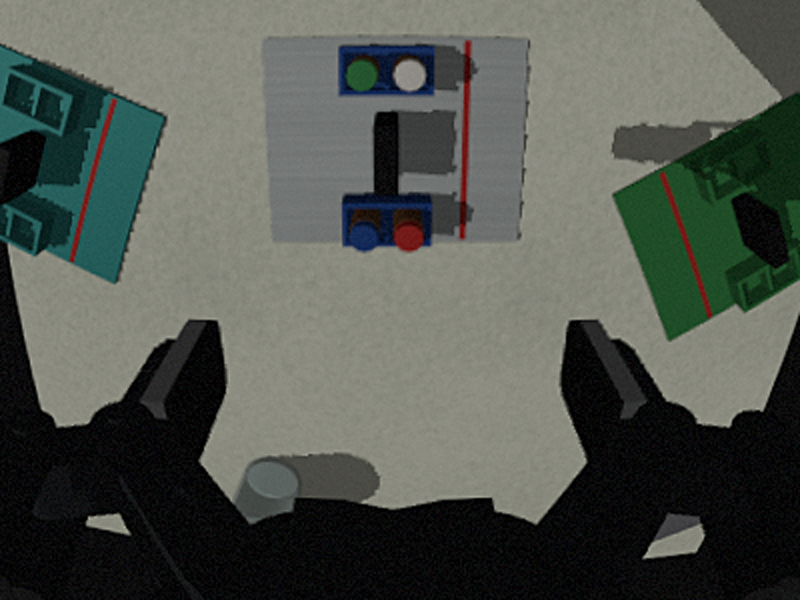

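The wrist crop shows plate corners at (263,38), (529,39), (521,241) and (272,241), the red line from (468,41) to (462,238), and the grip at x≈386.

```bash
python3 - <<'E'
from h import *
import pickle
m=pickle.load(open("w1.pkl","rb"))
W=lambda p:((p[0]+.5)/2-.5+120,(p[1]+.5)/2-.5+100)
T=lambda p:((p[0]+.5)/4-.5+225,(p[1]+.5)/4-.5+145)
c={k:atz("wrist",W(p),.004,m) for k,p in dict(RL=(263,38),LL=(529,39),LR=(521,241),RR=(272,241),r1=(468,41),r2=(462,238)).items()}
for k in c:print(k,c[k].round(4))
f=lambda a,b:np.degrees(np.arctan2(*(c[a]-c[b])[1::-1]))
print(f("LL","RL"),f("LR","RR"),f("LL","LR")-90,f("RL","RR")-90,f("r1","r2")-90)
cc=sum(c[k] for k in("RL","LL","LR","RR"))/4;print(cc, np.linalg.norm(c["LL"]-c["RL"]),np.linalg.norm(c["LL"]-c["LR"]))
yaw=np.radians((f("LL","RL")+f("LR","RR"))/2);g=cc[:2]-.005*np.array([np.cos(yaw),np.sin(yaw)]);print("grip",g)
print("grip top x",atz("wrist",W((386,170)),.05,m))
# heights from wrist+scene/top: plate corners, red
for k,w,t in(("LL",(529,39),(532,144)),("LR",(521,241),(681,131)),("RR",(272,241),(696,317)),("red",(468,41),(537,185))):
    print(k,tri([ray("wrist",W(w),m),ray("top",T(t))]))
s=get_state();print(s["eef_pos"],R.from_quat(s["tcp_rot"]).as_matrix().round(4))
E
```

```text
RL [ 0.4316 -0.1331  0.004 ]
LL [ 0.5905 -0.1223  0.004 ]
LR [ 0.6014 -0.2513  0.004 ]
RR [ 0.4399 -0.2627  0.004 ]
r1 [ 0.5538 -0.1272  0.004 ]
r2 [ 0.5624 -0.2517  0.004 ]
3.8729272501711947 4.036852379856074 4.843179632398247 3.6613114909547733 3.9841793687167097
[ 0.51586304 -0.19233198  0.004     ] 0.15924220720824453 0.1294499938706867
grip [ 0.51087494 -0.19267683]
grip top x [ 0.51038208 -0.1977744   0.05      ]
LL (array([ 0.59233254, -0.12315038, -0.00197204]), np.float64(0.0008228089408357696))
LR (array([ 6.02327849e-01, -2.52645247e-01,  4.31507207e-04]), np.float64(1.7944842894744405e-06))
RR (array([ 0.44146468, -0.25851569,  0.01355509]), np.float64(0.00031468875123787365))
red (array([ 0.55732103, -0.12836509, -0.01496511]), np.float64(0.0012499408190577291))
[ 0.51292023 -0.19276303  0.24980152] [[ 6.860e-02 -1.000e-03  9.976e-01]
 [-9.976e-01  1.000e-04  6.860e-02]
 [-2.000e-04 -1.000e+00 -1.000e-03]]
```

>>> carry_out(
  moves=[
    [0,0,0,0,0.05,-0.002,-1],
    [0,0,0,0,0.05,0,-1],
    [0,0,0,0,0.05,0,-1],
    [0,0,0,0,0.04,0,-1],
    [0,0,0,0,0.02,0,-1],
    [0,0,0,0,0.01,0,-1],
    [0,0,0,0,0,0,-1],
    [0,0,0,0,0,0,-1],
  ],
)

```text
time: 3.28
eef_pos: [0.5114, -0.1953, 0.0316]
tcp_rot: [-0.516, 0.483, -0.484, 0.516]
contact_force: [0.5, 0.1, 0.2]
opening: 1.001
```

>>> carry_out(
  moves=[
    [0,0,0,0,0,0,0],
    [0,0,0,0,0,0,0.4],
    [0,0,0,0,0,0,0.7],
    [0,0,0,0,0,0,1],
    [0,0,0,0,0,0,1],
    [0,0,0,0,0,0,1],
    [0,0,0,0,0,0,1],
    [0,0,0,0,0,0,1],
  ],
  squeeze=60,
)

```text
time: 4.28
eef_pos: [0.5108, -0.1944, 0.0306]
tcp_rot: [-0.516, 0.483, -0.484, 0.516]
contact_force: [-1.5, 0.8, 3.2]
opening: 0.155
```

>>> carry_out(
  moves=[
    [0,0,0,0,-0.005,0,1],
    [0,0,0,0,-0.015,0,1],
    [0,0,0,0,-0.03,0,1],
    [0,0,0,0,-0.04,0,1],
    [0,0,0,0,-0.04,0,1],
    [0,0,0,0,-0.04,0,1],
    [0,0,0,0,-0.04,0,1],
    [0,0,0,0,-0.04,0,1],
    [0,0,0,0,-0.03,0,1],
    [0,0,0,0,-0.02,0,1],
  ],
  squeeze=80,
)

```text
time: 5.52
eef_pos: [0.5105, -0.1944, 0.3323]
tcp_rot: [-0.516, 0.483, -0.484, 0.516]
contact_force: [0.0, 0.1, -3.8]
opening: 0.157
```

>>> carry_out(
  moves=[
    [0,0,0,-0.01,0,-0.002,1],
    [0,0,0,-0.025,0,-0.004,1],
    [0,0,0,-0.04,0,-0.005,1],
    [0,0,0,-0.04,0,-0.005,1],
    [0,0,0,-0.04,0,-0.005,1],
    [0,0,0,-0.04,0,-0.005,1],
    [0,0,0,-0.04,0,-0.005,1],
    [0,0,0,-0.022,0,-0.002,1],
    [0,0,0,-0.01,0,0,1],
    [0,0,0,0,0,0,1],
  ],
)

```text
time: 6.78
eef_pos: [0.4596, 0.0706, 0.3293]
tcp_rot: [0.517, -0.484, 0.483, -0.516]
contact_force: [-0.3, 0.3, -3.5]
opening: 0.152
```

```bash
python3 - <<'E'
from h import *
import pickle
m=camera_model("wrist");im=read_camera("wrist");pickle.dump(m,open("w2.pkl","wb"))
s=get_state();print(m["pose"].round(3),s["eef_pos"],s["opening"],s["contact_force"],s["time"])
cv2.imwrite("pics/w2.png",im);cv2.imwrite("pics/w2c.png",cv2.resize(im[0:290,120:520],None,fx=2,fy=2,interpolation=cv2.INTER_CUBIC))
E
```

```text
[[ 0.998  0.064  0.019  0.455]
 [ 0.066 -0.946 -0.316  0.151]
 [-0.002  0.317 -0.948  0.453]
 [ 0.     0.     0.     1.   ]] [0.45994728 0.06996485 0.32955481] 0.15386206334983604 [ 0.08769942 -1.16033682 -2.25265177] 6.825
```

View pics/w2c.png

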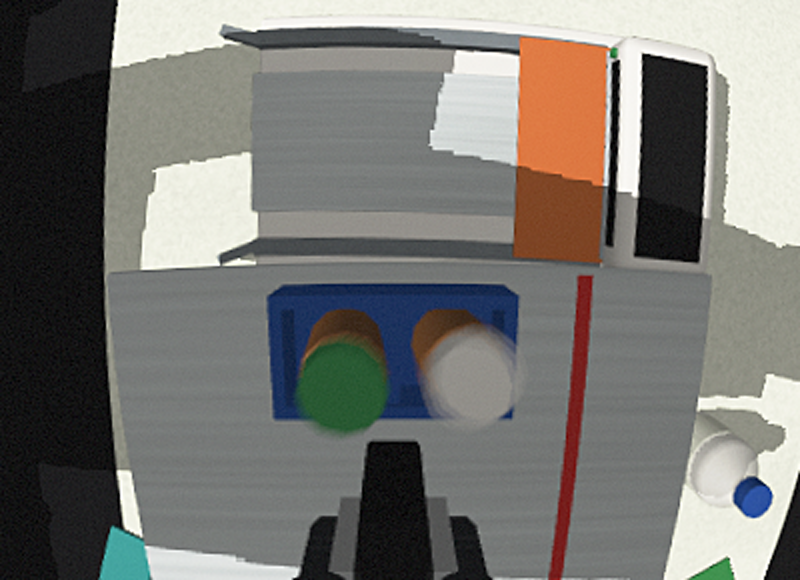

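The wrist crop shows the flap corners at FL (519,38), FR (514,258), BL (608,46) and BR (603,264), and the bed's front corners at (253,73) and (252,211). The carrier is held level with its plate visible, and both vials on that side are standing. Next I fit the dock pose (x, y, yaw).

```bash
python3 - <<'E'
from h import *
import pickle
from scipy.optimize import least_squares
m2=pickle.load(open("w2.pkl","rb"));m1=pickle.load(open("w1.pkl","rb"))
W2=lambda p:((p[0]+.5)/2-.5+120,(p[1]+.5)/2-.5)
T=lambda p:((p[0]+.5)/4-.5+225,(p[1]+.5)/4-.5+145)
S=lambda p:((p[0]+.5)/3.3-.5+230,(p[1]+.5)/3.3-.5+120)
F=dict(FL=(.05,.078,.0315),FR=(.05,-.078,.0315),BL=(.115,.078,.0315),BR=(.115,-.078,.0315),bl=(-.132,.05,.02),br=(-.132,-.05,.02))
w=dict(FL=(519,38),FR=(514,258),BL=(608,46),BR=(603,264),bl=(253,73),br=(252,211))
t=dict(FL=(60,214),FR=(244,205))
s=dict(FL=(463,101),FR=(392,200),BR=(450,224),BL=(520,118))
mt,ms=camera_model("top"),camera_model("scene")
ow=[("wrist",m2,k,W2(p)) for k,p in w.items()];ot=[("top",mt,k,T(p)) for k,p in t.items()];os=[("scene",ms,k,S(p)) for k,p in s.items()]
def fit(o,free=3):
    def r(q):
        c,s_=np.cos(q[2]),np.sin(q[2]);dz=q[3] if len(q)>3 else 0
        return np.concatenate([proj(n,[q[0]+c*F[k][0]-s_*F[k][1],q[1]+s_*F[k][0]+c*F[k][1],F[k][2]+dz],m)-p for n,m,k,p in o])
    x=least_squares(r,[.486,.198,.04]+[0]*(free-3),loss="soft_l1");print(x.x.round(4),r(x.x).reshape(-1,2).round(1).tolist())
fit(ow);fit(ot+os);fit(ow+ot+os);fit(ow+ot+os,4)
s=get_state();print(s["eef_pos"],R.from_quat(s["tcp_rot"]).as_matrix().round(4))
# carrier in hand: lead edge/red line heading from w2 image
q=[atz("wrist",W2(p),.3,m2) for p in((586,276),(557,570))];d=q[0]-q[1];print("car yaw",np.arctan2(-d[0],d[1]))
E
```

```text
[0.4846 0.1989 0.0459] [[0.3, -1.0], [-0.4, -0.3], [1.2, 0.6], [-0.2, -0.4], [-0.1, 0.3], [-0.4, 0.6]]
[0.4834 0.1965 0.0606] [[0.1, 1.5], [0.4, 0.4], [0.1, -1.4], [-1.0, -0.1], [1.4, 0.7], [1.8, 0.4]]
[0.4845 0.1987 0.046 ] [[0.2, -0.9], [-0.5, -0.2], [1.1, 0.7], [-0.3, -0.3], [-0.2, 0.5], [-0.5, 0.8], [-0.4, 0.8], [-0.1, 0.4], [1.0, -1.4], [-0.8, -0.4], [1.5, 0.6], [2.6, 0.6]]
[ 0.4845  0.1988  0.0461 -0.0008] [[0.1, -0.8], [-0.6, -0.3], [0.9, 0.8], [-0.4, -0.4], [-0.0, 0.6], [-0.3, 0.7], [-0.4, 0.8], [-0.1, 0.4], [1.0, -1.2], [-0.8, -0.2], [1.5, 0.8], [2.6, 0.8]]
[0.45994728 0.06996485 0.32955481] [[ 6.560e-02 -1.300e-03  9.978e-01]
 [-9.978e-01 -4.000e-04  6.560e-02]
 [ 3.000e-04 -1.000e+00 -1.400e-03]]
car yaw 0.0694306045383363
```

```bash
python3 - <<'E'
from h import *
import pickle
m2=pickle.load(open("w2.pkl","rb"))
W2=lambda p:((p[0]+.5)/2-.5+120,(p[1]+.5)/2-.5)
s=get_state();p=s["eef_pos"];M=R.from_quat(s["tcp_rot"]).as_matrix()
for z in(-.026,-.030):
  for q in((108,272),(711,272)):
    print(z,(M.T@(atz("wrist",W2(q),p[2]+z,m2)-p)).round(4))
yaw=.046;u=np.array([np.cos(yaw),np.sin(yaw),0]);v=np.array([-u[1],u[0],0])
t=np.array([.4845,.1987,.0])-.055*u
print("to go tool",M.T@(t-p),"grip-off1.7",M.T@(t-.0017*v-p))
E
```

```text
-0.026 [-0.068   0.0261 -0.0738]
-0.026 [-0.0689  0.0259  0.0833]
-0.03 [-0.0677  0.0301 -0.0757]
-0.03 [-0.0685  0.0299  0.0855]
to go tool [-0.12803993  0.3295408  -0.02159808] grip-off1.7 [-0.12634025  0.32954142 -0.02163143]
```

>>> carry_out(
  moves=[
    [0,0.02,0,-0.01,0,-0.002,1],
    [0,0,0,-0.025,0,-0.004,1],
    [0,0,0,-0.03,0,-0.004,1],
    [0,0,0,-0.03,0,-0.004,1],
    [0,0,0,-0.02,0,-0.004,1],
    [0,0,0,-0.01,0,-0.001,1],
    [0,0,0,0,0.02,0,1],
    [0,0,0,0,0.04,0,1],
    [0,0,0,0,0.04,0,1],
    [0,0,0,0,0.02,0,1],
  ],
)

```text
time: 8.07
eef_pos: [0.4346, 0.1926, 0.2073]
tcp_rot: [0.512, -0.49, 0.488, -0.509]
contact_force: [-0.3, 0.2, -3.5]
opening: 0.156
```

>>> carry_out(
  moves=[
    [0,0,0,0,0.03,0,1],
    [0,0,0,0,0.03,0,1],
    [0,0,0,0,0.02,0,1],
    [0,0,0,0,0.01,0,1],
    [0,0,0,0,0,0,1],
    [0,0,0,0,0,0,1],
  ],
)

```text
time: 8.82
eef_pos: [0.4366, 0.1938, 0.1214]
tcp_rot: [-0.51, 0.488, -0.489, 0.512]
contact_force: [0.7, 1.0, -2.7]
opening: 0.153
```

```bash
cat > st.py <<'E'
from h import *
s=get_state();p=s["eef_pos"];M=R.from_quat(s["tcp_rot"]).as_matrix()
yaw=.046;u=np.array([np.cos(yaw),np.sin(yaw)]);v=np.array([-u[1],u[0]]);d=p[:2]-[.4845,.1987]
print("t",s["time"],"tcp in dock x,y",(d@u).round(4),(d@v).round(4),"z",p[2].round(4),"yaw err",(np.arctan2(M[1,2],M[0,2])-yaw).round(4),"tilt",M[2].round(4),"F",s["contact_force"].round(1),"Mt",s["wrist_torque"].round(2),"open",round(s["opening"],3))
E
python3 st.py
```

```text
t 8.825 tcp in dock x,y -0.0481 -0.0027 z 0.1214 yaw err -0.0013 tilt [-3.0e-04 -1.0e+00  2.1e-03] F [ 0.7  1.  -2.7] Mt [ 0.01 -0.01  0.  ] open 0.153
```

>>> carry_out(
  moves=[
    [0,0,0,0,0.02,-0.003,1],
    [0,0,0,0,0.025,-0.003,1],
    [0,0,0,0,0.013,0,1],
    [0,0,0,0,0,0,1],
    [0,0,0,0,0,0,1],
  ],
)

```text
time: 9.45
eef_pos: [0.4307, 0.1938, 0.0635]
tcp_rot: [-0.51, 0.488, -0.489, 0.512]
contact_force: [0.6, 0.9, -2.9]
opening: 0.154
```

```bash
python3 st.py && python3 - <<'E'
from h import *
import pickle
m=camera_model("wrist");im=read_camera("wrist");pickle.dump(m,open("w3.pkl","wb"))
cv2.imwrite("pics/w3c.png",cv2.resize(im[0:290,120:520],None,fx=2,fy=2,interpolation=cv2.INTER_CUBIC))
E
```

```text
t 9.45 tcp in dock x,y -0.054 -0.0024 z 0.0635 yaw err -0.0009 tilt [-4.0e-04 -1.0e+00  2.3e-03] F [ 0.6  0.9 -2.9] Mt [-0.01 -0.04  0.02] open 0.154
```

View pics/w3c.png

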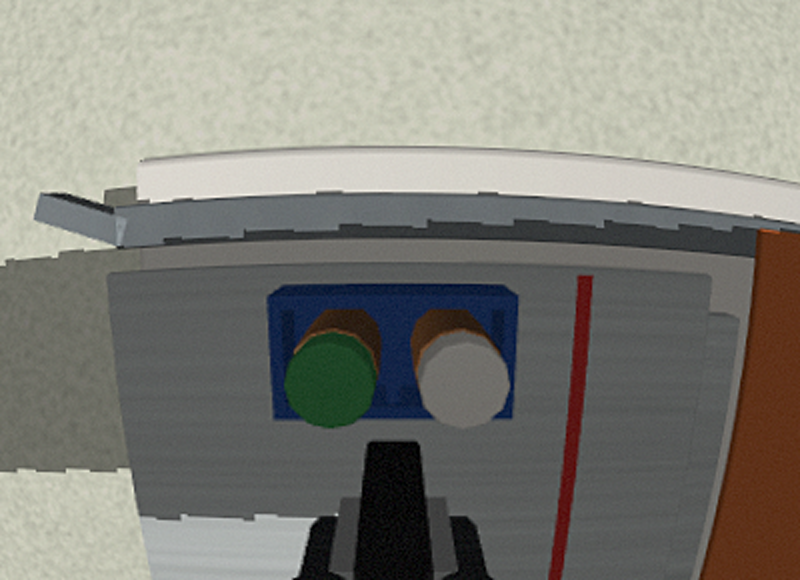

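The plate is above the bed and short of the flap. The left plate edge is at (425,265) and the foot of the left rail's inner face at about (425,238). I'll compute the gap.

```bash
python3 - <<'E'
from h import *
import pickle
m=pickle.load(open("w3.pkl","rb"))
W2=lambda p:((p[0]+.5)/2-.5+120,(p[1]+.5)/2-.5)
yaw=.046;u=np.array([np.cos(yaw),np.sin(yaw)]);v=np.array([-u[1],u[0]])
for n,p,z in(("plateRL",(108,272),.0375),("plateLL",(711,275),.0375),("plate mid",(425,264),.0375),("railfoot",(425,239),.012),("railtopedge",(425,226),.027),("railfootR",(140,249),.012),("railfoot2",(740,257),.012),("flap FL",(756,229),.0315)):
    d=atz("wrist",W2(p),z,m)[:2]-[.4845,.1987];print(n,(d@u).round(4),(d@v).round(4))
E
```

```text
plateRL -0.1272 0.0651
plateLL 0.0303 0.0647
plate mid -0.0459 0.0644
railfoot -0.0446 0.0692
railtopedge -0.0454 0.0733
railfootR -0.1283 0.069
railfoot2 0.0551 0.0689
flap FL 0.0478 0.0784
```

The plate is centred: its edge sits at 0.065 and the rail at 0.069. Lowering now.

>>> carry_out(
  moves=[
    [0,0,0,0,0.006,0,1],
    [0,0,0,0,0.004,0,1],
    [0,0,0,0,0.002,0,1],
    [0,0,0,0,0.001,0,1],
    [0,0,0,0,0,0,1],
    [0,0,0,0,0,0,1],
    [0,0,0,0,0,0,1],
  ],
)

```text
time: 10.38
eef_pos: [0.4294, 0.1936, 0.0495]
tcp_rot: [0.511, -0.489, 0.489, -0.511]
contact_force: [-3.0, -0.8, 2.4]
opening: 0.15
```

```bash
python3 st.py
```

```text
t 10.375 tcp in dock x,y -0.0552 -0.0026 z 0.0495 yaw err -0.0009 tilt [ 1.e-04 -1.e+00 -4.e-04] F [-3.  -0.8  2.4] Mt [-0.18  0.57 -0.01] open 0.15
```

>>> carry_out(
  moves=[
    [0,0,0,0,0,0.004,1],
    [0,0,0,0,0,0.007,1],
    [0,0,0,0,0,0.008,1],
    [0,0,0,0,0,0.008,1],
    [0,0,0,0,0,0.008,1],
    [0,0,0,0,0,0.007,1],
    [0,0,0,0,0,0.004,1],
    [0,0,0,0,0,0.002,1],
    [0,0,0,0,0,0,1],
  ],
)

```text
time: 11.5
eef_pos: [0.4779, 0.1957, 0.0495]
tcp_rot: [-0.511, 0.488, -0.489, 0.511]
contact_force: [-1.9, -0.8, 2.6]
opening: 0.151
```

```bash
python3 st.py
```

```text
t 11.5 tcp in dock x,y -0.0067 -0.0027 z 0.0495 yaw err -0.001 tilt [-0.e+00 -1.e+00  9.e-04] F [-1.9 -0.8  2.6] Mt [-0.05  0.43 -0.03] open 0.151
```

>>> carry_out(
  moves=[
    [0,0,0,0,0,0.002,1],
    [0,0,0,0,0,0.002,1],
    [0,0,0,0,0,0.002,1],
    [0,0,0,0,0,0.001,1],
    [0,0,0,0,0,0,1],
    [0,0,0,0,0,0,1],
  ],
)

```text
time: 12.25
eef_pos: [0.4842, 0.1961, 0.0492]
tcp_rot: [0.511, -0.489, 0.488, -0.511]
contact_force: [-4.2, 0.3, 3.7]
opening: 0.15
```

```bash
python3 st.py
```

```text
t 12.25 tcp in dock x,y -0.0004 -0.0026 z 0.0492 yaw err -0.0011 tilt [-0.e+00 -1.e+00 -8.e-04] F [-4.2  0.3  3.7] Mt [0.03 0.69 0.05] open 0.15
```

>>> carry_out(
  moves=[
    [0,0,0,0,0,0.001,1],
    [0,0,0,0,0,0.001,1],
    [0,0,0,0,0,0,1],
    [0,0,0,0,0,0,1],
  ],
)

```text
time: 12.75
eef_pos: [0.4844, 0.1961, 0.0488]
tcp_rot: [0.512, -0.49, 0.487, -0.51]
contact_force: [-9.7, -0.3, 6.8]
opening: 0.151
```

```bash
python3 st.py
```

```text
t 12.75 tcp in dock x,y -0.0002 -0.0026 z 0.0488 yaw err -0.0016 tilt [ 1.0e-04 -1.0e+00 -5.5e-03] F [-9.7 -0.3  6.8] Mt [-0.07  1.24 -0.15] open 0.151
```

>>> carry_out(
  moves=[
    [0,0,0,0,0,-0.0015,1],
    [0,0,0,0,0.002,0,1],
    [0,0,0,0,0.002,0,1],
    [0,0,0,0,0.002,0,1],
    [0,0,0,0,0.001,0,1],
    [0,0,0,0,0,0,1],
    [0,0,0,0,0,0,1],
  ],
  squeeze=110,
)

```text
time: 13.62
eef_pos: [0.4843, 0.1961, 0.0435]
tcp_rot: [0.512, -0.489, 0.488, -0.51]
contact_force: [-10.1, -1.4, 13.4]
opening: 0.15
```

```bash
python3 st.py
```

```text
t 13.625 tcp in dock x,y -0.0003 -0.0026 z 0.0435 yaw err -0.0014 tilt [ 2.0e-04 -1.0e+00 -2.9e-03] F [-10.1  -1.4  13.4] Mt [-0.14  1.38 -0.12] open 0.15
```

>>> carry_out(
  moves=[
    [0,0,0,0,0.001,0,1],
    [0,0,0,0,0,0,1],
    [0,0,0,0,0,0,1],
  ],
)

```text
time: 14.0
eef_pos: [0.4844, 0.1962, 0.0427]
tcp_rot: [0.512, -0.489, 0.488, -0.51]
contact_force: [-12.1, -0.9, 14.3]
opening: 0.149
```

```bash
python3 st.py && python3 - <<'E'
from h import *
a=read_camera("wrist")[0:290,120:520];b=read_camera("scene")[110:230,260:440]
b=cv2.resize(b,(400,267),interpolation=cv2.INTER_CUBIC)
cv2.imwrite("pics/fin.png",np.vstack([a,b]))
E
```

```text
t 14.0 tcp in dock x,y -0.0003 -0.0025 z 0.0427 yaw err -0.0013 tilt [ 2.e-04 -1.e+00 -3.e-03] F [-12.1  -0.9  14.3] Mt [-0.24  1.51 -0.08] open 0.149
```

View pics/fin.png

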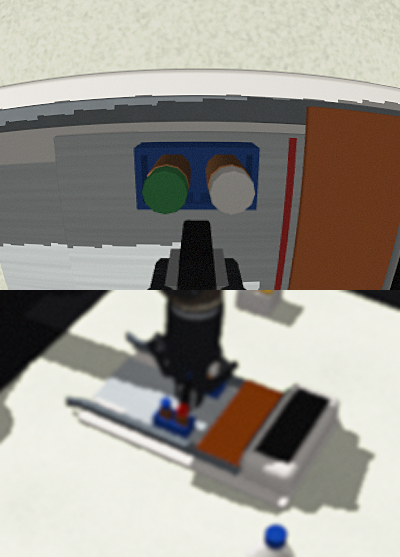

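The wrist half shows the red line at x≈290, just outside the flap edge at x≈303. The flap is flat, and the green and white vials are standing. The scene half shows the blue and red vials standing at (175,405) and the flap lying flat.

```bash
python3 -c "from plant import *;print(sign_off())"; python3 st.py
```

```text
the job is handed in; nothing more can be done
None
the job is handed in; nothing more can be done
```

The carrier is fully home under the flap, pressed down on the sprung bed and still gripped. I handed the job in at 14.0 s; sign-off gives no verdict.

I picked the carrier up by its grip, set it level between the rails about 20 mm short of the flap, slid it to the stop, and pressed it down.

Last checks before sign-off, in the dock frame I fitted from the wrist, top and scene pictures:

| Check | Reading | Limit |
|---|---|---|
| Tool along the channel | −0.3 mm from home | ±6 mm |
| Tool across the channel | −2.5 mm; the carrier sits about 2–3 mm to the left in the grip, so it is close to centre | ±7 mm |
| Alignment with the channel | 1.3 mrad off (tool) | 60 mrad |
| Tilt from level | 3 mrad (tool) | 50 mrad |
| Bed sinking | about 6.8 mm, from the drop in tool height; 14 N upward force fits the spring | over 4 mm |
| Push against the stop | 12 N | none given |
| Grip | squeeze set to 110 N, opening about 13 mm on the 14 mm grip | over 3 N |

The last picture shows the flap lying flat, the red line just outside its edge and all four vials standing.

- **Heights:** they disagreed somewhat. Some plate corners triangulated from the wrist and top cameras were up to 2 cm out, so I used the given heights for the plate and dock fits.
- **Dock yaw:** the scene and top views alone gave 0.061 rad against 0.046 rad from the wrist. I used 0.046, and the gap measured at the left rail (about 4 mm) agreed with it.
- **Not measured:** I did not measure the flap angle or the bed joint directly.

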